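Lever the split ring out of a pantry downlight

TASK

The glass of the downlight in the board is to be changed, so its split ring must come out: take the hook pick from its stand, feel the tip in under one end of the ring and lever that end up out of its groove and over the rim, without pressing hard on the glass or the trim and without forcing the ring. Hang the pick back in its slot in the stand, and only then take the freed end with the gripper, draw the whole ring out and lay it flat in the parts tray. Leave the can, the jar and the carton alone.

Things in the scene. Friction and masses are not known exactly. Their poses are not given: they have to be found in the camera images.
- board: White shelf board 260 x 180 x 18 mm on two wooden battens, fixed, lying face up; its top is 58 mm above the work surface. Origin: centre of the underside of the battens. The downlight sits in its middle.
- light: White recessed downlight, fixed, facing up. Origin: on its axis in the plane of the trim's flat top (the rim), 3 to 9 mm above the board; z up, +x to the middle of the ring's gap. Trim: radius 48 to 66 mm, 3 mm thick. Its inner edge is a rolled bead, 4 mm round, top level with the rim, inner radius 46 mm. Below the bead a plain wall of radius 47.6 mm. 15 N from the pick on trim, wall or glass is too much.
- glass_middle (a point): Middle of the top of the light's glass disc (radius 46.5 mm), 12.6 mm below the rim. The glass belongs to the light; it lies on a stiff gasket and gives about 1 mm for 8 N, at most 2 mm. Six small dimples in the wall carry the ring from below, none within 55 degrees of the gap's middle.
- ring: Split ring of dark spring wire, loose, 27 g, 4 mm thick, sprung outward against the wall under the bead. Origin: centre of its circle at the wire's mid height, seated about 5.5 mm below the rim; +x to the middle of the gap, z its axis. Wire middle on radius 45.6 mm. Gap 33 mm: plain blunt ends 21 degrees left and right of +x; there 5 mm are free between wire and glass. Over 25 N from the pick kinks it.
- ring_back (a point): Wire middle opposite the gap. Levered up 3 to 12 mm from an end, the wire cams 2 mm inward past the bead at about 8 to 12 N, then follows with a few N; with the tip some 8 to 10 mm above the rim, the end snaps outward onto the rim; the other half stays seated. Pulled straight up by that end (some 10 N, slowly for the first 20 mm or the wire slips from the fingers) all comes out.
- ring_end_left (a point): Middle of the wire at the ring's end on the ring's +y side. Axes: as the ring's, bending with that end; the wire there runs square to the direction 21 degrees left of its +x, and goes on away from the gap. Either end may be freed. Freed, its middle lies 2 mm above the rim, 48 to 56 mm from the light's axis, the wire touching the rim.
- ring_end_right (a point): The same at the other end, on the ring's -y side, 21 degrees right of +x.
- pick: Hook pick, loose, about 50 g, standing handle up in the stand. Origin: on the handle's axis, underside of its round shoulder (26 mm wide, 6 mm thick); z up along the handle, +x the way the hook points. Handle black, square, 15 x 15 mm, from 6 to 80 mm above the origin. Below it a straight 4 mm steel shank, bent square at its foot into a 3 mm thick tip that ends 15.5 mm out from the axis.
- pick_collet (a point): Foot of the brass collet on the handle's axis, 12 mm below the pick's origin. It holds the steel more or less deep: the tip's middle lies 70 to 86 mm below the pick's origin, different each time and not measured: find it by touch or by looking. It does not slip in use.
- stand: Wooden tool stand, fixed, 100 x 150 mm, 90 mm high, two legs at its y ends. Origin: centre of its underside. In its top is a slot through which the pick's hook passes when its +x points along the stand's +x: 14 mm wide (y), from 10 mm behind to 26 mm ahead of the centre (x). The pick's shoulder rests on the top, its axis over the stand's centre at the start.
- tray: Grey open parts tray, fixed, 190 (x) x 170 (y) x 24 mm, walls and floor about 4 mm. Origin: centre of its underside.
- can: Food can, 74 mm wide, 105 mm high, standing loose beyond the board; origin at the centre of its underside. To be left alone.
- jar: Glass jar, 70 mm wide, 100 mm high, standing loose beyond the board; origin at the centre of its underside. To be left alone.
- carton: Cardboard carton 100 x 160 x 50 mm, lying loose; origin at the centre of its underside. To be left alone.
Things that resemble listed ones, but are neither listed nor needed, are in the scene too. There is more than one size of the pick; the job needs the smallest.

How it is judged:
By the outcome, as a careful person would: the job done as asked, in the order asked, and still so for the second after the job is handed in, with the robot touching nothing.
It also fails if it takes over 70 s, if anything falls off the work surface, if the arm or the gripper's body presses on something with over 40 N, if the wrist force passes 120 N, or if a joint passes its speed limit or range.

ROBOT

A 6-joint arm with a two-finger parallel gripper is mounted at the origin on the work surface. World frame = base frame: x ahead of the robot, y to its left, z up, the work surface at z = 0. Lengths are in m, angles in degrees, forces in N, time in s.
With the tool pointing down it reaches from about 0.275 to 0.825 m from the base axis. Payload 5.2 kg.
Tool frame: the origin (TCP) lies on the centre line of the jaws, within the pads' length; the fingertips stand 11 mm ahead of it and the grasp point (between the pads) lies 8 mm behind it (bot.nose_length is the distance from the TCP to the fingertips, in m); z points along the fingers, y is the line along which they close (so a half turn about z gives the same grasp; the last joint's range is limited). The gripper opens to 93 mm and grips with 3 to 60 N. Pads are 15 mm wide; open, the fingers measure 128 mm over their backs; the gripper's body (75 mm by 188 mm) begins 65 mm behind the grasp point.
Start: joints at [-80.546, 14.817, 87.949, -0, 77.235, -11.62], TCP at [0.198, -0.513, 0.23] pointing down, gripper open.
Joint ranges: [-179.93, 179.93], [-52.35, 119.4], [10.71, 147.94], [-69.91, 249.91], [12.55, 155.21], [-178.61, 178.61]. Speed limits (degrees/s): [147.25, 147.25, 180, 180, 180, 180].

INTERFACE

Orientations are given as [roll, pitch, yaw] about the fixed x, y, z axes, in that order (R = Rz(yaw) Ry(pitch) Rx(roll)).
In Python, from cell import bot gives the robot as it stands. Calls block until the motion is done:
- bot.movep(position, orientation): joint-space move of the TCP to a pose.
- bot.line_to(position, frame=None, max_speed=0.15): straight line of the TCP; frame=None keeps the orientation; max_speed is the mean speed in m/s.
- bot.move_joints(angles): joint-space move.
- bot.grip(opening, squeeze=None): opening from 0.0 (shut) to 1.0 (fully open); squeeze is the grip in N (None keeps the last); returns when the fingers have stopped.
- bot.dwell(seconds).
- bot.solve_ik(position, orientation): joint angles nearest the present ones, or None.
- bot.snapshot(name): name is "scene" or "top" or "wrist"; returns a dict with "image" (480x640x3 uint8, blue, green, red), "z_map" (480x640 float32, m along the optical axis (not along the pixel's ray), 0 where there is no reading), "intrinsics" (3x3 intrinsics, pixels), "T" (4x4, takes a point from camera to world coordinates); the wrist camera has in their place "tool_from_camera" (4x4, takes a point from camera to tool coordinates, whose origin is the TCP and whose axes are the flange's). Camera axes: x right, y down, z forward; pixel columns grow to the right and rows downward; lengths in m; the calibration is good to about 2 mm. A picture is of the moment at which its call begins: read the wrist's pose just before it.
A pose or a line that the arm cannot do raises bot.PlanningError and nothing moves.
- bot.finish_job(): hands the job in; it is judged then, once.
Readings, each from a call of its own:
- bot.get_time_s(): time.
- bot.get_joints(): joint angles.
- bot.get_qvel(): joint speeds.
- bot.get_joint_torque(): joint torques, N m.
- bot.get_tcp_pos(): TCP position.
- bot.get_orientation(): TCP orientation.
- bot.get_ft_force(): force on the tool from outside, world axes, zero at the start.
- bot.get_moment(): the same for the moment, N m.
- bot.get_grip_width(): opening from 0.0 (shut) to 1.0 (fully open).
- bot.get_finger_force(): force on a finger pad.
Only numpy, scipy, OpenCV 4.12 (cv2) and the standard library are available. Lean on these libraries where they do the work, as an engineer would, in place of code of your own. Each camera call takes 0.05 s, during which the arm holds its last target. There are 200 camera calls.

## Working session

There is one attempt and no reset: what is moved stays moved. The work goes in short steps, each a Python script; the robot and the scene stay as the last script left them, time stands still between calls to the robot, and variables do not carry over. Pictures are saved under pics/ and viewed, at most 10 in all, crops included, and the job is handed in when it is done.

```bash
ls; mkdir -p pics; cat > h.py <<'E'
import numpy as np, cv2, pickle
from cell import bot
def snap(name,save=None):
    p=bot.get_tcp_pos();o=bot.get_orientation()
    s=bot.snapshot(name)
    if save: 
        cv2.imwrite(f'pics/{save}.png',s['image']); pickle.dump((s,p,o),open(f'pics/{save}.pkl','wb'))
    return s
def pt(s,u,v,z=None,T=None):
    """pixel->world; z: intersect with plane z, else depth"""
    K=np.array(s['intrinsics']);T=np.array(s['T']) if T is None else T
    r=np.linalg.inv(K)@[u,v,1]
    if z is None: d=s['z_map'][int(v),int(u)]
    else: d=(z-T[2,3])/(T[:3,:3]@r)[2]
    return T[:3,:3]@(r*d)+T[:3,3]
E
python3 - <<'E'
from h import *
a=snap('scene','scene');b=snap('top','top')
print(a['T'],b['T'],bot.get_time_s(),bot.get_ft_force())
E
```

```text
pics
[[ 0.87101981  0.30758217 -0.38303747  0.97549942]
 [ 0.49111864 -0.56310841  0.66461372 -0.68694884]
 [-0.01126829 -0.76700856 -0.64153792  0.72773683]
 [ 0.          0.          0.          1.        ]] [[-0.03017005 -0.989204    0.14340577  0.41200434]
 [-0.99954103  0.03025104 -0.00161603 -0.01069139]
 [-0.00273959 -0.1433887  -0.98966266  1.2920127 ]
 [ 0.          0.          0.          1.        ]] 0.1 [-0.743125   -0.72126342  0.74592714]
```

View pics/top.png

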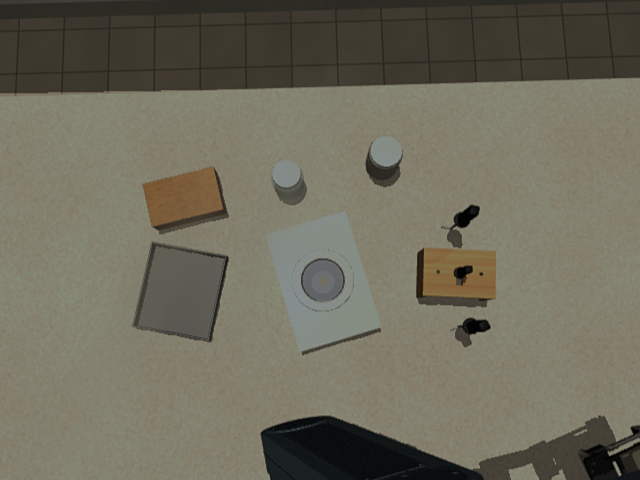

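View pics/scene.png

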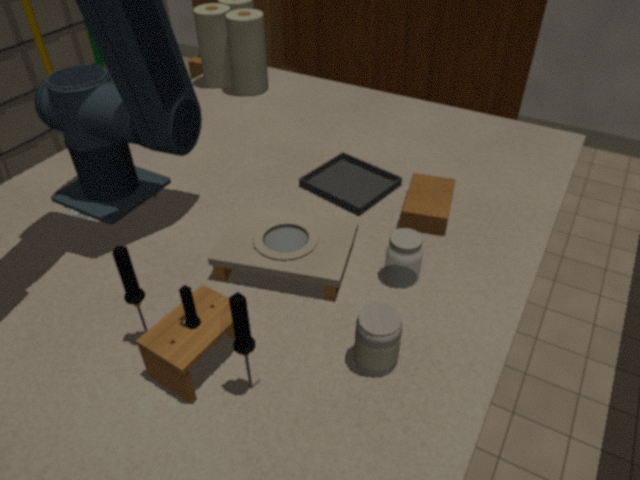

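The top view shows three pick-like tools: one beyond the stand (465,215), one in the stand (463,272) and one nearer (477,326). The one in the stand has the shortest handle in the scene view (190,307), so I choose it. The light is at (322,280), the tray at (182,291) and the stand at (457,275).

```bash
python3 - <<'E'
from h import *
s,_,_=pickle.load(open('pics/top.pkl','rb'))
light=pt(s,322,280,.063)
print('light',light)
for n,(u,v,z) in dict(pickbase=(463,272,.17),st1=(424,248,.09),st2=(496,250,.09),st3=(495,299,.09),st4=(419,297,.09),t1=(154,243,.024),t2=(228,257,.024),t3=(211,340,.024),t4=(134,326,.024),b1=(267,234,.058),b2=(346,212,.058),b3=(380,330,.058),b4=(302,352,.058)).items(): print(n,pt(s,u,v,z).round(4))
w=bot.snapshot('wrist');print(np.array(w['tool_from_camera']).round(4),w['intrinsics'])
# wrist views
st=np.mean([pt(s,*q,.09) for q in [(424,248),(496,250),(495,299),(419,297)]],0)
T=np.array(w['tool_from_camera'])
def look(p,h,yaw,name):
    o=[180,0,yaw]
    from scipy.spatial.transform import Rotation as R
    Rm=R.from_euler('xyz',o,degrees=True).as_matrix()
    # aim optical axis at p with TCP height h
    c=Rm@T[:3,3];d=Rm@T[:3,2]
    k=(p[2]-(h+c[2]))/d[2]
    tcp=np.array([p[0],p[1],0])-np.r_[(c+k*d)[:2],0]; tcp[2]=h
    print(name,tcp.round(3)); bot.movep(tcp.tolist(),o); snap('wrist',name)
    print(bot.get_joints(),bot.get_time_s())
for p,h,n in ((st,.33,'w_st'),(light,.24,'w_li')):
    for yaw in (90,0,-90):
        try: look(p,h,yaw,n);break
        except bot.PlanningError as e: print(yaw,e)
E
```

```text
light [ 0.51502524 -0.01157903  0.063     ]
pickbase [ 0.5133 -0.2848  0.17  ]
st1 [ 0.5731 -0.2263  0.09  ]
st2 [ 0.5644 -0.3761  0.09  ]
st3 [ 0.4627 -0.3666  0.09  ]
st4 [ 0.4716 -0.2104  0.09  ]
t1 [0.6113 0.3565 0.024 ]
t2 [0.5752 0.1934 0.024 ]
t3 [0.3962 0.2313 0.024 ]
t4 [0.4311 0.3977 0.024 ]
b1 [0.6181 0.1037 0.058 ]
b2 [ 0.6611 -0.0679  0.058 ]
b3 [ 0.4066 -0.1301  0.058 ]
b4 [0.3661 0.0348 0.058 ]
[[ 0.000e+00 -9.577e-01 -2.878e-01  8.100e-02]
 [ 1.000e+00 -1.000e-04  4.000e-04  1.000e-04]
 [-4.000e-04 -2.878e-01  9.577e-01 -1.555e-01]
 [ 0.000e+00  0.000e+00  0.000e+00  1.000e+00]] [[377.38402258   0.         316.00615391]
 [  0.         377.38402258 240.99705544]
 [  0.           0.           1.        ]]
w_st [ 0.518 -0.257  0.33 ]
[-3.75628985e+01  1.52248100e+01  7.36711123e+01 -2.37818221e-02
  9.11516545e+01 -3.74413585e+01] 1.7583
w_li [0.515 0.007 0.24 ]
[-1.17270261e+01  1.07858414e+01  9.16092383e+01 -2.91534880e-02
  7.75187387e+01 -1.16338810e+01] 2.8917
```

```bash
python3 - <<'E'
import cv2
a=cv2.imread('pics/w_st.png');b=cv2.imread('pics/w_li.png')
cv2.imwrite('pics/w_st2.png',cv2.convertScaleAbs(a,alpha=1.6,beta=10))
cv2.imwrite('pics/w_li2.png',cv2.convertScaleAbs(b[90:390,120:520],alpha=1.0) if 0 else cv2.resize(cv2.convertScaleAbs(b[90:390,120:520],alpha=1.5),None,fx=2,fy=2))
E
```

```text
(no output)
```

View pics/w_st2.png

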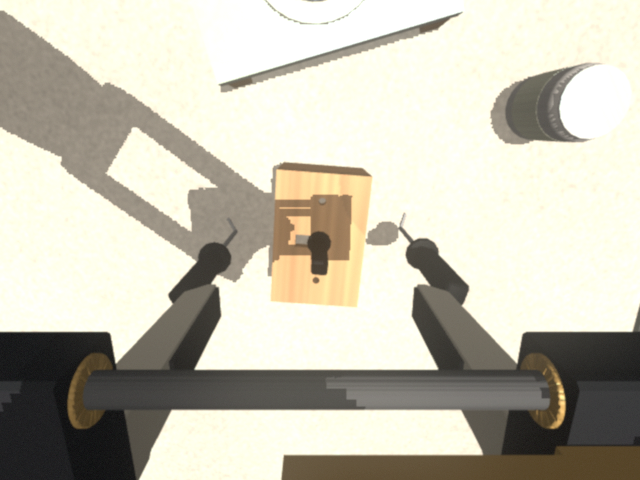

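View pics/w_li2.png

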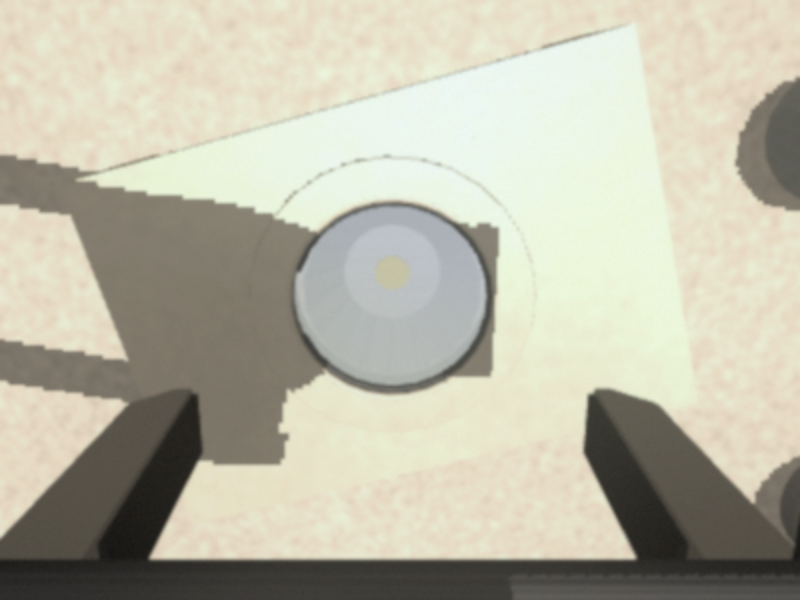

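Stand view: the pick shoulder is at (319,243) with the open slot on its left at (302,240), which is world −x, so the hook points −x. Two longer picks stand at the sides (213,255) and (422,252). In the light view the dark wire is missing on the left side between about (299,272) and (315,352), so that is the gap. I'll get closer looks of both.

```bash
python3 - <<'E'
from h import *
bot.movep([.515,-.012+.035,.155],[180,0,90])
s=snap('wrist','w_li3')
a=cv2.imread('pics/w_st.png')[160:310,270:380]; b=s['image']
# where does light centre project?
from scipy.spatial.transform import Rotation as R
p=bot.get_tcp_pos();o=bot.get_orientation()
M=np.eye(4);M[:3,:3]=R.from_euler('xyz',o,degrees=True).as_matrix();M[:3,3]=p
T=M@np.array(s['tool_from_camera']);K=np.array(s['intrinsics'])
c=T[:3,:3].T@(np.array([.515,-.012,.06])-T[:3,3]);uv=K@c/c[2];print(uv,c)
u,v=uv[:2].astype(int)
b=b[max(0,v-120):v+120,u-120:u+120];print(u-120,max(0,v-120))
A=cv2.resize(cv2.convertScaleAbs(a,alpha=1.3),(330,450),interpolation=cv2.INTER_CUBIC)
B=cv2.resize(cv2.convertScaleAbs(b,alpha=1.3),None,fx=450/240,fy=450/240,interpolation=cv2.INTER_CUBIC)
B=cv2.copyMakeBorder(B,0,450-B.shape[0],0,0,cv2.BORDER_CONSTANT)
cv2.imwrite('pics/comp.png',np.hstack([A,B]))
E
```

```text
[312.74934464 291.42359838   1.        ] [-0.00236807  0.03666578  0.27440068]
192 171
```

View pics/comp.png

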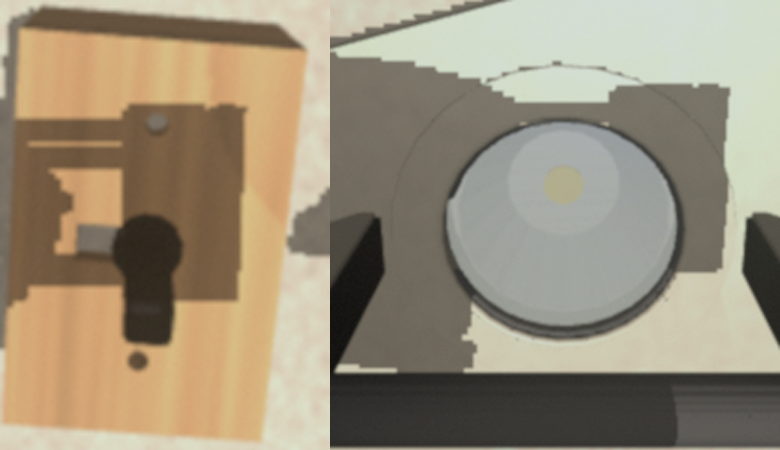

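The left crop shows the shoulder at (148,245) with the slot opening to the left (world −x) at (97,240). This is the short pick, in the stand. In the right crop the ring gap is on the left side, between about y=192 and y=265. Next I'll measure the light and the ring ends by rectifying the image.

```bash
cat >> h.py <<'E'
from scipy.spatial.transform import Rotation as R
def camT(s,p,o):
    if 'T' in s: return np.array(s['T'])
    M=np.eye(4);M[:3,:3]=R.from_euler('xyz',o,degrees=True).as_matrix();M[:3,3]=p
    return M@np.array(s['tool_from_camera'])
def cloud(s,T):
    K=np.array(s['intrinsics']);z=s['z_map'];v,u=np.mgrid[:480,:640]
    q=np.stack([(u-K[0,2])/K[0,0]*z,(v-K[1,2])/K[1,1]*z,z],-1)
    return q@T[:3,:3].T+T[:3,3]
def rect(s,T,x0,y0,z,half,res):
    """top-down view on plane z; rows = world y down, cols = world x"""
    n=int(2*half/res)+1;g=np.linspace(-half,half,n)
    X,Y=np.meshgrid(x0+g,y0-g);P=np.stack([X,Y,np.full_like(X,z)],-1)-T[:3,3]
    c=P@T[:3,:3];K=np.array(s['intrinsics'])
    return cv2.remap(s['image'],(c[...,0]/c[...,2]*K[0,0]+K[0,2]).astype(np.float32),(c[...,1]/c[...,2]*K[1,1]+K[1,2]).astype(np.float32),cv2.INTER_CUBIC)
E
python3 - <<'E'
from h import *
for n in ('w_li3','w_li','top'):
    s,p,o=pickle.load(open(f'pics/{n}.pkl','rb'));T=camT(s,p,o);P=cloud(s,T)
    d=np.hypot(P[...,0]-.515,P[...,1]+.012);ok=s['z_map']>0
    for a,b in ((.05,.063),(.07,.08),(0,.035)):
        m=ok&(d>a)&(d<b);print(n,a,m.sum(),np.median(P[m][:,2]).round(4),P[m][:,2].std().round(4))
    # glass cloud centroid: points below rim
    if n=='w_st':pass
# stand
s,p,o=pickle.load(open('pics/w_st.pkl','rb'));T=camT(s,p,o);P=cloud(s,T);ok=s['z_map']>0
m=ok&(abs(P[...,2]-.09)<.006)&(np.hypot(P[...,0]-.518,P[...,1]+.295)<.12)
r=cv2.minAreaRect(P[m][:,:2].astype(np.float32)*1000);print('stand',r,np.median(P[m][:,2]))
m=ok&(P[...,2]>.155)&(P[...,2]<.19)&(np.hypot(P[...,0]-.518,P[...,1]+.295)<.05);print('handle',m.sum(),cv2.minAreaRect(P[m][:,:2].astype(np.float32)*1000),P[m].mean(0),P[m][:,2].max())
m=ok&(P[...,2]>.12)&(np.hypot(P[...,0]-.518,P[...,1]+.295)>.05)&(np.hypot(P[...,0]-.518,P[...,1]+.295)<.16)&(P[...,2]<.25);Q=P[m]
for sg in (Q[:,0]<.518,Q[:,0]>.518): print('nb',sg.sum(),Q[sg].min(0),Q[sg].max(0))
s,p,o=pickle.load(open('pics/w_li3.pkl','rb'));T=camT(s,p,o)
s2,p2,o2=pickle.load(open('pics/w_li.pkl','rb'));T2=camT(s2,p2,o2)
f=lambda s,T:cv2.convertScaleAbs(rect(s,T,.515,-.012,.0575,.06,.0003),alpha=1.5)
im=np.hstack([f(s,T)[:,:400],f(s2,T2)[:,:400]]);print(im.shape)
cv2.imwrite('pics/rect.png',im)
E
```

```text
w_li3 0.05 22965 0.2031 0.0832
w_li3 0.07 26377 0.2452 0.0802
w_li3 0 6404 0.0521 0.0006
w_li 0.05 34051 0.3269 0.0944
w_li 0.07 18720 0.3309 0.1237
w_li 0 4102 0.0521 0.0007
top 0.05 1023 0.0639 0.0025
top 0.07 1029 0.0575 0.0023
top 0 836 0.0512 0.0024
stand ((520.9266357421875, -296.70257568359375), (150.62298583984375, 100.34723663330078), 85.62421417236328) 0.0903734247808943
handle 326 ((520.7443237304688, -296.0950927734375), (14.977951049804688, 14.838652610778809), 83.94999694824219) [ 0.52073718 -0.29432434  0.16773276] 0.17185521292550776
nb 1169 [ 0.39952929 -0.31249004  0.12014737] [ 0.42290309 -0.29598984  0.21254174]
nb 1492 [ 0.61736421 -0.31315434  0.1200157 ] [ 0.63970989 -0.29233806  0.21267617]
(401, 800, 3)
```

View pics/rect.png

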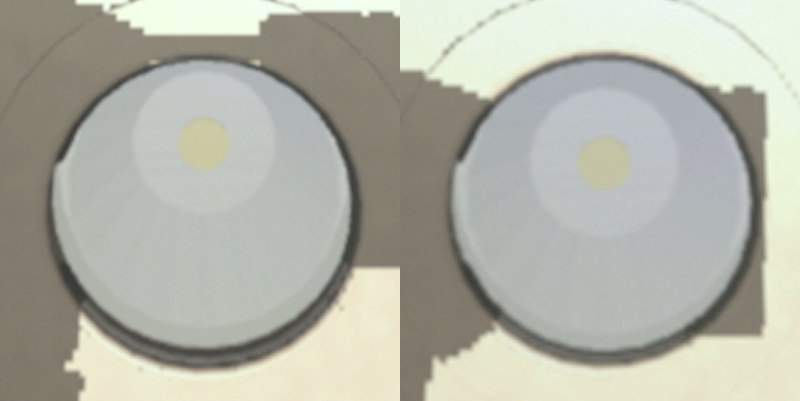

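The rectified views (0.3 mm/px) agree. The wire ends are at about (60,160) and (63,264), so the gap middle points to world about −x. I'll fit the circle properly and grasp the pick in the same script.

```bash
python3 - <<'E'
from h import *
from scipy.optimize import least_squares
for n in ('w_li3','w_li'):
    s,p,o=pickle.load(open(f'pics/{n}.pkl','rb'));T=camT(s,p,o)
    c0=np.array([.516,-.0145])
    im=cv2.cvtColor(rect(s,T,*c0,.0588,.06,.0003),cv2.COLOR_BGR2GRAY).astype(float)
    a=np.radians(np.arange(0,360,2));r=np.arange(.036,.050,.0001)
    A,Rr=np.meshgrid(a,r,indexing='ij')
    pol=cv2.remap(im,(200+Rr*np.cos(A)/.0003).astype(np.float32),(200-Rr*np.sin(A)/.0003).astype(np.float32),cv2.INTER_LINEAR)
    g=np.diff(cv2.GaussianBlur(pol,(9,1),0),axis=1); 
    ang=np.degrees(a)
    k=g.argmin(1);rad=r[k]
    m=(g.min(1)<-1.5)&((ang<150)|(ang>212))
    x=c0[0]+rad*np.cos(a);y=c0[1]+rad*np.sin(a)
    f=lambda q:np.hypot(x[m]-q[0],y[m]-q[1])-q[2]
    q=least_squares(f,[*c0,.0436],loss='soft_l1',f_scale=.0003).x
    print(n,m.sum(),q.round(5),np.abs(f(q)).mean().round(5))
    # gap
    a=np.arange(140,225,1.);ar=np.radians(a)
    prof=[]
    for R_ in (.0442,.0448,.0454):
        xx=q[0]+R_*np.cos(ar);yy=q[1]+R_*np.sin(ar)
        prof.append(cv2.remap(im,((xx-c0[0])/.0003+200).astype(np.float32)[None],(200-(yy-c0[1])/.0003).astype(np.float32)[None],cv2.INTER_LINEAR)[0])
    pr=np.mean(prof,0);d=np.diff(cv2.GaussianBlur(pr[None],(5,1),0)[0])
    print('ends',a[d.argmax()]+.5,a[d.argmin()]+.5,pr[::4].astype(int))
# grasp pick
S=np.array([.5208,-.2964]);yaw=175.6-180
bot.grip(.45)
bot.movep([S[0],S[1],.26],[180,0,yaw])
bot.line_to([S[0],S[1],.09+.045])
print(bot.get_tcp_pos(),bot.get_orientation(),bot.get_joints().round(1) if hasattr(bot.get_joints(),'round') else bot.get_joints())
print(bot.get_ft_force())
bot.grip(0.0,40);print(bot.get_grip_width()*93,bot.get_finger_force(),bot.get_ft_force())
bot.line_to([S[0],S[1],.135+.11],max_speed=.12)
print(bot.get_grip_width()*93,bot.get_ft_force(),bot.get_moment(),bot.get_time_s())
snap('scene','sc2');snap('top','top2')
E
```

```text
w_li3 148 [ 0.51637 -0.01265  0.0432 ] 0.00029
ends 163.5 203.5 [ 51  52  52  53  48  54 102 119 111 106 106  97  94  87  79  78  62  55
  55  50  58  59]
w_li 148 [ 0.5163  -0.01307  0.04351] 0.00021
ends 163.5 202.5 [ 58  56  62  54  55  62 108 120 115 110 106  98  98  98  88  92  61  53
  53  53  55  48]
[ 0.52145417 -0.29657603  0.13594175] [ 1.79946102e+02 -7.90590808e-02 -4.37221925e+00] [-40.3  24.1  88.3   0.   67.5  54.1]
[ 0.27429805 -0.53413148  0.32722155]
14.895547863256677 40.0004643201828 [-0.20046798  0.13341567  2.80993757]
14.907944979180623 [ 0.28776871 -0.10034302 -0.37857733] [ 0.03923876 -0.0238027   0.08359915] 8.2167
```

```bash
python3 - <<'E'
from h import *
for n in ('sc2','top2'):
    s,p,o=pickle.load(open(f'pics/{n}.pkl','rb'));T=camT(s,p,o);P=cloud(s,T);p=np.array(p)
    yaw=np.radians(o[2]);d=(P-p);hx=-(d[...,0]*np.cos(yaw)+d[...,1]*np.sin(yaw));hy=-d[...,0]*np.sin(yaw)+d[...,1]*np.cos(yaw)
    m=(s['z_map']>0)&(abs(hy)<.012)&(hx>-.015)&(hx<.025)&(d[...,2]<-.05)&(d[...,2]>-.138)
    q=np.c_[hx[m],hy[m],d[m][:,2]]*1000
    print(n,p,len(q)); q=q[q[:,2].argsort()]
    print(q[:45].round(1).tolist())
E
```

```text
sc2 [ 0.5203953  -0.29605621  0.24403235] 106
[[0.4, 0.3, -122.8], [10.8, 0.1, -121.9], [8.4, 0.2, -120.6], [-1.2, 1.4, -120.6], [13.8, -0.9, -120.5], [5.4, -0.6, -120.4], [2.6, -1.3, -120.4], [13.9, 1.4, -120.3], [15.1, 0.5, -120.2], [12.1, -0.3, -120.0], [6.6, 0.7, -120.0], [9.4, 1.4, -120.0], [10.7, 0.5, -119.9], [-0.6, 0.1, -119.8], [3.4, -0.3, -119.5], [0.5, -1.0, -119.5], [-0.8, 2.1, -119.2], [0.2, 1.1, -118.8], [4.3, 0.9, -118.8], [-0.7, -1.4, -116.1], [0.5, -0.1, -115.7], [-1.0, 0.6, -115.4], [1.5, -0.7, -113.5], [-1.3, 0.8, -113.2], [-0.4, -0.3, -112.7], [-0.9, 1.6, -111.9], [1.4, -0.4, -111.4], [-0.4, 0.1, -110.8], [-1.0, 1.9, -109.9], [1.0, -0.2, -109.2], [-2.0, -0.7, -107.0], [0.6, -0.1, -106.8], [-1.6, 0.1, -105.7], [-1.2, 0.8, -104.3], [-0.1, -0.2, -104.1], [0.9, -1.2, -103.7], [-0.8, 1.5, -102.9], [0.6, 3.0, -102.9], [0.0, 0.3, -102.4], [0.7, -0.9, -101.7], [0.7, -0.5, -99.8], [-2.0, -0.7, -98.2], [3.0, 0.2, -97.3], [-1.6, 0.0, -96.8], [-1.6, -1.7, -95.2]]
top2 [ 0.52036053 -0.29603421  0.2438577 ] 0
[]
```

The depth cloud shows the pick clear of the stand, with the tip middle 120.3 mm below the TCP and the tip end about 15.5 mm out. Next I go to the light and feel for the glass with the tip.

```bash
cat >> h.py <<'E'
C=np.array([.5163,-.0129]);PH=153.5
U=np.array([np.cos(np.radians(PH)),np.sin(np.radians(PH))])
def F(n=4):
    f=[]
    for _ in range(n): f.append(bot.get_ft_force());bot.dwell(.01)
    return np.mean(f,0)
def pos(r,z): return [*(C+U*(r-.0155)),z]
E
python3 - <<'E'
from h import *
bot.movep(pos(.040,.215),[180,0,PH-180])
bot.line_to(pos(.040,.1785),max_speed=.1);bot.dwell(.15)
f0=F();print(bot.get_tcp_pos(),bot.get_orientation(),f0,bot.get_time_s())
z=.1785
while z>.1695:
    z-=.0004;bot.line_to(pos(.040,z),max_speed=.01)
    f=F(2)-f0
    if f[2]>2 or np.hypot(*f[:2])>4: break
print('contact',z,bot.get_tcp_pos(),f,bot.get_time_s())
E
```

```text
[ 0.49494995 -0.00222923  0.17925276] [-1.79979573e+02 -8.18371893e-02 -2.65118911e+01] [ 0.45922964 -0.17993278 -0.32718519] 10.1583
contact 0.17409999999999987 [ 0.49450199 -0.0019949   0.17429196] [-0.99350689  0.33136158  2.8481768 ] 13.0917
```

```bash
python3 - <<'E'
from h import *
z=.1754
bot.line_to(pos(.040,z),max_speed=.02);bot.dwell(.2)
f0=F();r=.040;print(f0,bot.get_tcp_pos())
bot.line_to(pos(.042,z),max_speed=.02);r=.042
while r<.0505:
    r+=.0004;bot.line_to(pos(r,z),max_speed=.01);f=F(2)-f0
    fr=f[:2]@U
    if fr<-2 or np.linalg.norm(f)>4: break
print('contact r',r,f,fr,bot.get_tcp_pos(),(np.array(bot.get_tcp_pos()[:2])-C)@U+.0155,bot.get_time_s())
E
```

```text
[ 0.03094896 -0.3620335  -1.15479423] [ 0.49427399 -0.00193469  0.17523389]
contact r 0.04879999999999996 [ 2.02013066 -0.43231166  0.81021589] -2.0007808581546955 [0.48686278 0.00182009 0.17558068] 0.048412447339078464 18.3583
```

Wall felt at commanded r = 48.8 mm, so the tip passed under the wire. I'll back off so the tip clears the bead, then lever up with the force watched.

```bash
python3 - <<'E'
from h import *
z=.1754;r=.0464
bot.line_to(pos(r,z),max_speed=.02);bot.dwell(.15)
f0=F();print(f0);L=[];mx=0
while z<.199:
    z+=.0005;bot.line_to(pos(r,z),max_speed=.015);f=F(2)-f0
    L.append((round((z-.1754)*1e3,1),round(f[:2]@U,1),round(f[2],1)))
    n=np.linalg.norm(f);mx=max(mx,n)
    if n>20: print('ABORT');break
    if z>.189 and mx>4 and abs(f[2])<.8: break
print(L);print(bot.get_tcp_pos(),bot.get_time_s())
E
```

```text
[-0.19170896 -0.2104021   0.31610427]
[(0.5, np.float64(-0.0), np.float64(-1.1)), (1.0, np.float64(-0.7), np.float64(-1.2)), (1.5, np.float64(1.1), np.float64(-0.9)), (2.0, np.float64(-0.9), np.float64(-1.6)), (2.5, np.float64(-0.1), np.float64(-3.0)), (3.0, np.float64(-0.1), np.float64(-4.7)), (3.5, np.float64(-0.8), np.float64(-3.2)), (4.0, np.float64(-0.6), np.float64(-2.2)), (4.5, np.float64(0.5), np.float64(-1.4)), (5.0, np.float64(0.0), np.float64(-1.2)), (5.5, np.float64(-0.6), np.float64(-1.7)), (6.0, np.float64(-0.3), np.float64(-1.9)), (6.5, np.float64(0.1), np.float64(-2.1)), (7.0, np.float64(-0.6), np.float64(-2.9)), (7.5, np.float64(-1.0), np.float64(-2.0)), (8.0, np.float64(-1.6), np.float64(-2.3)), (8.5, np.float64(-1.4), np.float64(-1.4)), (9.0, np.float64(-1.6), np.float64(-1.0)), (9.5, np.float64(-1.7), np.float64(-1.0)), (10.0, np.float64(-1.0), np.float64(-1.2)), (10.5, np.float64(-1.0), np.float64(-0.9)), (11.0, np.float64(0.2), np.float64(-2.0)), (11.5, np.float64(0.1), np.float64(-1.6)), (12.0, np.float64(0.6), np.float64(-2.7)), (12.5, np.float64(-0.1), np.float64(-1.3)), (13.0, np.float64(-0.3), np.float64(-2.1)), (13.5, np.float64(0.3), np.float64(-1.2)), (14.0, np.float64(0.2), np.float64(-0.1))]
[0.48878272 0.00086246 0.18956095] 26.275
```

```bash
python3 - <<'E'
from h import *
s=snap('wrist','w5');a=snap('scene','sc5')
T=np.array(a['T']);K=np.array(a['intrinsics']);c=T[:3,:3].T@(np.array([*C,.065])-T[:3,3]);uv=(K@c/c[2])[:2];print(uv)
u,v=uv.astype(int)
A=cv2.resize(cv2.convertScaleAbs(a['image'][v-45:v+30,u-50:u+50],alpha=1.3),(600,450),interpolation=cv2.INTER_CUBIC)
cv2.imwrite('pics/c5.png',A)
p=bot.get_tcp_pos();o=bot.get_orientation();Tw=camT(s,p,o);c=Tw[:3,:3].T@(np.array([*C,.065])-Tw[:3,3]);print((K:=np.array(s['intrinsics']))@c/c[2])
E
```

```text
[285.41684544 236.84919909]
[316.43188517 197.4846092    1.        ]
```

View pics/c5.png

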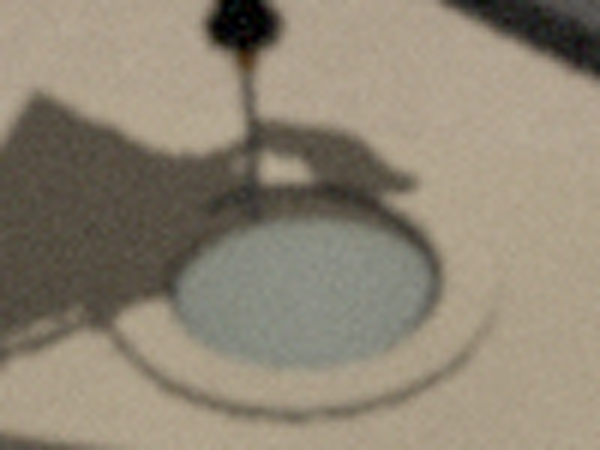

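The scene crop shows the shank foot at (250,210) on the far side of the opening. Whether the wire is freed is not visible here, so I'll look with the wrist camera.

```bash
python3 - <<'E'
from h import *
s,p,o=pickle.load(open('pics/w5.pkl','rb'));im=s['image']
cv2.imwrite('pics/c6.png',cv2.resize(cv2.convertScaleAbs(im[90:330,160:460],alpha=1.6),(750,600),interpolation=cv2.INTER_CUBIC))
E
```

```text
(no output)
```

View pics/c6.png

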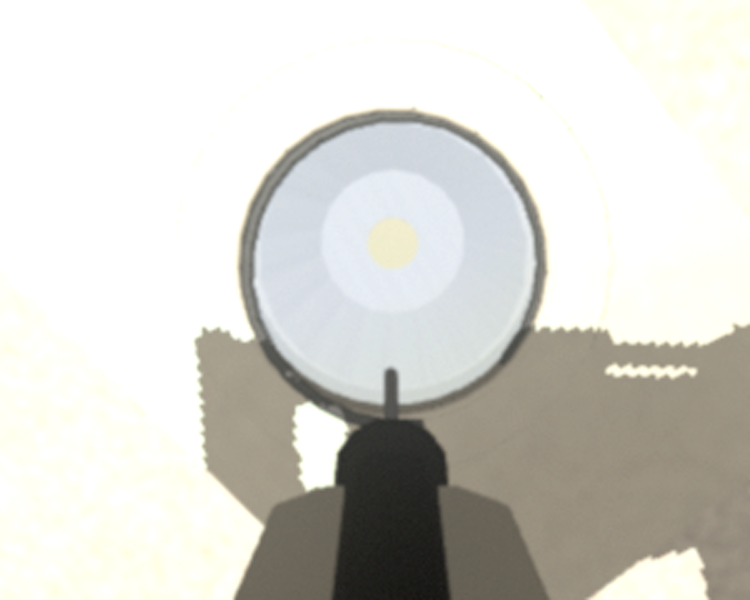

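The wire on the left appears to leave the bead at (270,350) and run outward to (350,415) behind the collet, so it looks lifted. I'll carry on straight up with the force watched, then look from clear of it.

```bash
python3 - <<'E'
from h import *
z=.1894;r=.0464;L=[]
for i in range(7):
    z+=.001;bot.line_to(pos(r,z),max_speed=.02);f=F(3);L.append((round(f[:2]@U,1),round(f[2],1)))
print(L)
bot.line_to(pos(.036,z),max_speed=.05)
bot.line_to(pos(.036,.225),max_speed=.1)
# move pick toward +x side so camera... offset along -U
q=np.array(pos(.036,.235));q[:2]-=U*.05
bot.line_to(q.tolist(),max_speed=.15);bot.dwell(.1);print(F(),bot.get_time_s())
s=snap('wrist','w7');p=bot.get_tcp_pos();o=bot.get_orientation();T=camT(s,p,o)
im=cv2.convertScaleAbs(rect(s,T,*C,.066,.075,.00025),alpha=1.6);print(im.shape)
cv2.imwrite('pics/c7.png',im[:600,:600])
E
```

```text
[(np.float64(-0.2), np.float64(-0.7)), (np.float64(-0.6), np.float64(-0.9)), (np.float64(0.0), np.float64(-0.6)), (np.float64(0.2), np.float64(-0.1)), (np.float64(-0.2), np.float64(-0.8)), (np.float64(0.0), np.float64(-0.2)), (np.float64(-0.3), np.float64(-0.4))]
[ 0.13063007  0.29749128 -0.60470572] 29.7167
(601, 601, 3)
```

View pics/c7.png

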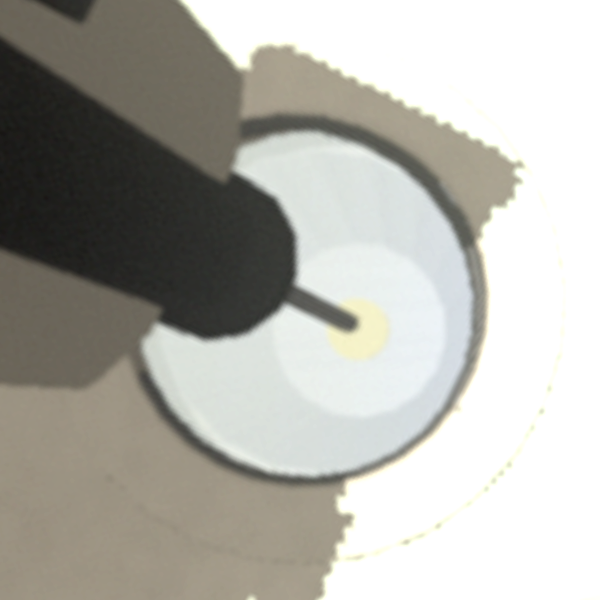

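The pick hides the freed end in this view. I'll shift sideways and check the wire numerically, using darkness by angle and depth.

```bash
cat > chk.py <<'E'
from h import *
def ends(s,p,o):
    T=camT(s,p,o);P=cloud(s,T);d=P[...,:2]-C;rr=np.hypot(d[...,0],d[...,1]);an=np.degrees(np.arctan2(d[...,1],d[...,0]))%360
    g=cv2.cvtColor(s['image'],cv2.COLOR_BGR2GRAY)
    ring=(s['z_map']>0)&(rr>.042)&(rr<.062)&(P[...,2]<.085)&(g<50)
    for a in range(96,230,6):
        m=ring&(abs(an-a)<3)
        if m.sum()>2: print(a,m.sum(),'r',(np.percentile(rr[m],[5,50,95])*1e3).round(1),'z',(np.percentile(P[m][:,2],[10,50,90])*1e3).round(1),'g',np.median(g[m]))
        else: print(a,'-',m.sum())
E
python3 - <<'E'
from chk import *
V=np.array([np.cos(np.radians(63.5)),np.sin(np.radians(63.5))])
q=np.array(pos(.036,.235));q[:2]+=-U*.03+V*.07
bot.line_to(q.tolist(),max_speed=.2);bot.dwell(.1)
s=snap('wrist','w8');p=bot.get_tcp_pos();o=bot.get_orientation();print(bot.get_time_s())
ends(s,p,o)
im=rect(s,camT(s,p,o),*C,.066,.075,.00025);cv2.imwrite('pics/c8.png',cv2.convertScaleAbs(im,alpha=1.6)[:600,:600])
E
```

```text
30.4333
96 8 r [44.2 44.7 45.4] z [66.7 67.4 67.8] g 48.0
102 8 r [44.4 45.  45.7] z [66.  67.7 68. ] g 47.0
108 10 r [44.3 45.1 45.9] z [66.8 67.7 68.1] g 46.5
114 12 r [44.2 45.3 46.1] z [67.2 68.  68.9] g 47.0
120 14 r [44.4 45.4 46.4] z [67.2 67.9 69. ] g 46.0
126 13 r [44.7 46.  46.9] z [67.9 68.3 69. ] g 46.0
132 13 r [45.  45.8 47.2] z [67.4 67.9 69. ] g 46.0
138 15 r [45.5 46.5 47.9] z [68.1 68.5 68.9] g 47.0
144 13 r [46.1 47.3 47.8] z [67.4 68.7 69. ] g 47.0
150 11 r [46.3 47.2 48.7] z [68.  68.3 69.4] g 48.0
156 14 r [46.7 48.1 48.7] z [67.4 68.6 69.1] g 48.0
162 10 r [47.1 48.  49.6] z [67.3 67.8 68.8] g 48.5
168 - 0
174 - 0
180 - 0
186 - 0
192 - 0
198 - 0
204 3 r [44.5 45.1 45.3] z [60.6 60.8 61. ] g 48.0
210 3 r [44.4 44.8 45.6] z [60.  60.3 61.7] g 49.0
216 - 1
222 - 0
228 - 0
```

The depth data show the right end on the rim: wire top at z≈68.5 mm, r≈48.3 mm, ending near 165°, with the other end still seated. Now I hang the pick back.

```bash
python3 - <<'E'
from h import *
S=[.5208,-.2964];o=[180,0,-4.4]
p=np.array(bot.get_tcp_pos());bot.line_to([p[0],p[1],.255],max_speed=.15)
bot.movep([*S,.255],o)
bot.line_to([*S,.222],max_speed=.1);bot.dwell(.15);f0=F()
bot.line_to([*S,.150],max_speed=.1);print(F()-f0)
z=.150;bot.line_to([*S,.140],max_speed=.04);z=.140;print(F()-f0)
while z>.1335:
    z-=.0005;bot.line_to([*S,z],max_speed=.02);f=F(2)-f0
    if f[2]>3: break
print(z,f,bot.get_tcp_pos(),bot.get_time_s())
bot.grip(.45);bot.line_to([*S,.20],max_speed=.1);bot.line_to([*S,.26],max_speed=.2)
s=snap('wrist','w9');p=bot.get_tcp_pos();oo=bot.get_orientation()
P=cloud(s,camT(s,p,oo))
m=(s['z_map']>0)&(P[...,2]>.155)&(P[...,2]<.19)&(np.hypot(P[...,0]-.521,P[...,1]+.296)<.05)
print('handle',m.sum(),P[m].mean(0) if m.any() else 0,cv2.minAreaRect(P[m][:,:2].astype(np.float32)*1000),P[m][:,2].max(),bot.get_time_s())
E
```

```text
[-0.37631819  0.23071736  0.05155559]
[-0.3931673  -0.1436335   0.26263978]
0.1345 [-1.30912664  1.30069484  6.28210471] [ 0.52086987 -0.2964381   0.13528466] 36.9417
handle 522 [ 0.52191289 -0.29635701  0.16737028] ((520.554443359375, -296.26104736328125), (14.901540756225586, 14.474601745605469), 85.97318267822266) 0.17098207979569993 38.9083
```

```bash
python3 - <<'E'
from h import *
th=np.radians(158.);r=.0482
G=C+r*np.array([np.cos(th),np.sin(th)]);o=[180,0,68]
bot.grip(.35)
bot.movep([*G,.20],o)
bot.line_to([*G,.082],max_speed=.12);bot.dwell(.15);f0=F();z=.082
print(bot.get_tcp_pos(),bot.get_orientation(),f0)
bot.line_to([*G,.0785],max_speed=.03);z=.0785
while z>.0742:
    z-=.0004;bot.line_to([*G,z],max_speed=.02);f=F(2)-f0
    if f[2]>2 or np.linalg.norm(f)>5: break
print('touch',z,f,bot.get_tcp_pos())
z+=.0005;bot.line_to([*G,z],max_speed=.02)
bot.grip(0,60);print('w',bot.get_grip_width()*93,bot.get_finger_force(),F()-f0,bot.get_tcp_pos(),bot.get_time_s())
E
```

```text
[0.47210183 0.00507105 0.08265071] [ 1.79916063e+02 -1.45008339e-02  6.80010163e+01] [ 0.10503154  0.36097183 -0.06675169]
touch 0.07530000000000002 [-0.5287278  -0.63171515  4.42044437] [0.4716778  0.00516019 0.07554011]
w 2.4903315772849908 48.7977266125381 [-0.41466869 -1.66741905  0.05354593] [0.47161673 0.00499725 0.07580722] 45.1667
```

```bash
python3 - <<'E'
from h import *
bot.dwell(.05);print('w',bot.get_grip_width()*93,bot.get_finger_force(),F())
p=np.array(bot.get_tcp_pos());G=[.4716,.0052]
th=np.radians(158.);G=C+.0482*np.array([np.cos(th),np.sin(th)])
z=.0758;L=[]
for i in range(4):
    z+=.0005;bot.line_to([*G,z],max_speed=.01);L.append((round(F(2)[2],1),round(bot.get_grip_width()*93,2)))
print(L,bot.get_finger_force(),bot.get_time_s())
E
```

```text
w 1.8540775529188087 48.84551966562867 [ 0.27794241 -1.31714296 -0.02821197]
[(np.float64(-1.0), 1.96), (np.float64(-1.0), 2.0), (np.float64(-0.3), 2.1), (np.float64(-0.6), 2.32)] 48.78139736596495 46.3167
```

```bash
python3 - <<'E'
from h import *
th=np.radians(158.);G=C+.0482*np.array([np.cos(th),np.sin(th)])
z=.0778;L=[]
for i in range(6):
    z+=.001;bot.line_to([*G,z],max_speed=.02);L.append((round(F(2)[2],1),round(bot.get_grip_width()*93,2)))
    if L[-1][1]<.8: break
print(L,bot.get_finger_force(),bot.get_tcp_pos(),bot.get_time_s())
s=snap('wrist','w10')
from chk import ends
ends(s,bot.get_tcp_pos(),bot.get_orientation())
E
```

```text
[(np.float64(-0.7), 1.97), (np.float64(-0.5), 2.4), (np.float64(-0.9), 2.0), (np.float64(-0.6), 2.07), (np.float64(-0.8), 1.89), (np.float64(-1.2), 2.05)] 48.6598839238286 [0.47169314 0.00518541 0.08388012] 47.9167
96 - 0
102 - 0
108 - 0
114 - 0
120 - 0
126 6 r [47.1 48.1 49.5] z [75.9 76.4 76.6] g 49.0
132 71 r [46.9 48.3 49.5] z [75.4 76.4 77.1] g 48.0
138 67 r [47.  48.4 49.5] z [75.5 76.5 77.2] g 45.0
144 69 r [46.6 48.1 49.4] z [75.7 76.6 77.3] g 43.0
150 111 r [46.  48.1 50.5] z [75.9 77.5 83.7] g 36.0
156 38 r [46.6 47.4 48.2] z [75.9 76.5 77.4] g 39.0
162 32 r [46.7 47.5 48.2] z [75.3 76.3 76.9] g 38.0
168 - 0
174 - 0
180 - 0
186 - 0
192 8 r [55.1 56.2 57.4] z [64.3 64.7 65.2] g 37.0
198 12 r [57.9 60.2 61.6] z [64.3 65.  65.5] g 48.5
204 - 0
210 - 0
216 - 0
222 - 0
228 - 0
```

```bash
python3 - <<'E'
from h import *
th=np.radians(158.);G=C+.0482*np.array([np.cos(th),np.sin(th)])
z=.0838;L=[]
while z<.1125:
    z+=.002;bot.line_to([*G,z],max_speed=.02);f=bot.get_ft_force();L.append((round(z*1e3),round(f[2],1),round(bot.get_grip_width()*93,1)))
print(L,bot.get_time_s())
bot.line_to([*G,.17],max_speed=.08);print(F(),bot.get_moment(),bot.get_grip_width()*93,bot.get_time_s())
s=snap('scene','sc11');P=cloud(s,np.array(s['T']));g=cv2.cvtColor(s['image'],cv2.COLOR_BGR2GRAY)
d=P-np.array(bot.get_tcp_pos())
# ring points in local frame: radial inward axis e (dir -22), tangent t
e=np.array([np.cos(np.radians(-22)),np.sin(np.radians(-22))]);t=np.array([-e[1],e[0]])
a=d[...,:2]@e;b=d[...,:2]@t
m=(s['z_map']>0)&(a>.012)&(a<.11)&(abs(b)<.1)&(P[...,2]>.075)&(P[...,2]<.24)&(g<70)
q=np.c_[a[m],b[m],P[m][:,2]]*1e3;q=q[q[:,0].argsort()];print(len(q));print(q[::max(1,len(q)//30)].round(0).tolist())
u,v=np.nonzero(m)[::-1];print(u.min(),u.max(),v.min(),v.max())
E
```

```text
[(86, np.float64(0.1), 2.2), (88, np.float64(0.3), 2.0), (90, np.float64(-0.8), 2.4), (92, np.float64(0.1), 2.0), (94, np.float64(-0.5), 2.2), (96, np.float64(-0.3), 1.8), (98, np.float64(-0.2), 2.1), (100, np.float64(-0.3), 1.9), (102, np.float64(-0.1), 1.9), (104, np.float64(-1.0), 2.1), (106, np.float64(-0.8), 2.0), (108, np.float64(-0.1), 2.2), (110, np.float64(-0.7), 2.2), (112, np.float64(0.1), 2.0), (114, np.float64(-1.1), 2.1)] 51.7167
[ 0.36906479  0.39060282 -0.55595785] [-0.01066288 -0.02415016 -0.02247149] 2.13829509971969 52.6
222
[[12.0, -8.0, 169.0], [13.0, -7.0, 211.0], [13.0, -8.0, 176.0], [14.0, -5.0, 170.0], [15.0, -8.0, 220.0], [15.0, 2.0, 168.0], [15.0, -9.0, 215.0], [16.0, -7.0, 188.0], [16.0, 7.0, 189.0], [16.0, 2.0, 211.0], [16.0, -8.0, 180.0], [17.0, 5.0, 193.0], [17.0, 4.0, 188.0], [17.0, -9.0, 203.0], [17.0, -5.0, 188.0], [17.0, 5.0, 175.0], [18.0, 2.0, 192.0], [18.0, 0.0, 175.0], [18.0, -0.0, 202.0], [18.0, -7.0, 207.0], [18.0, 5.0, 186.0], [18.0, -8.0, 226.0], [19.0, 5.0, 215.0], [19.0, 6.0, 195.0], [19.0, 0.0, 217.0], [19.0, 2.0, 219.0], [20.0, -7.0, 218.0], [20.0, 4.0, 212.0], [20.0, -3.0, 217.0], [22.0, -4.0, 220.0], [43.0, 49.0, 156.0], [63.0, -40.0, 149.0]]
266 304 158 216
```

```bash
python3 - <<'E'
from h import *
s=snap('wrist','w11');p=np.array(bot.get_tcp_pos());P=cloud(s,camT(s,p,bot.get_orientation()))
e=np.array([np.cos(np.radians(-22)),np.sin(np.radians(-22))]);t=np.array([-e[1],e[0]])
d=P[...,:2]-p[:2];a=d@e;b=d@t
m=(s['z_map']>0)&(P[...,2]>.10)&(P[...,2]<.30)&(np.hypot(a-.046,b)<.06)&(np.hypot(a-.046,b)>.03)&(a>-.02)
an=np.degrees(np.arctan2(b,a-.046))%360
for k in range(0,360,20):
    mm=m&(abs((an-k+180)%360-180)<6)&(P[...,2]<.166)
    if mm.sum()>3: print(k,mm.sum(),(np.hypot(a-.046,b)[mm].mean()*1e3).round(1),(P[mm][:,2].mean()*1e3).round(1))
im=cv2.convertScaleAbs(s['image'],alpha=1.4);cv2.imwrite('pics/c11.png',im)
E
```

```text
0 156 47.2 147.7
20 157 48.2 148.5
40 158 48.8 150.1
60 176 48.9 152.5
80 176 48.5 155.1
100 197 48.1 157.5
120 195 47.3 159.6
140 187 46.4 161.0
160 208 44.4 162.3
180 70 45.3 162.1
320 146 45.8 148.8
340 153 46.3 147.9
```

View pics/c11.png

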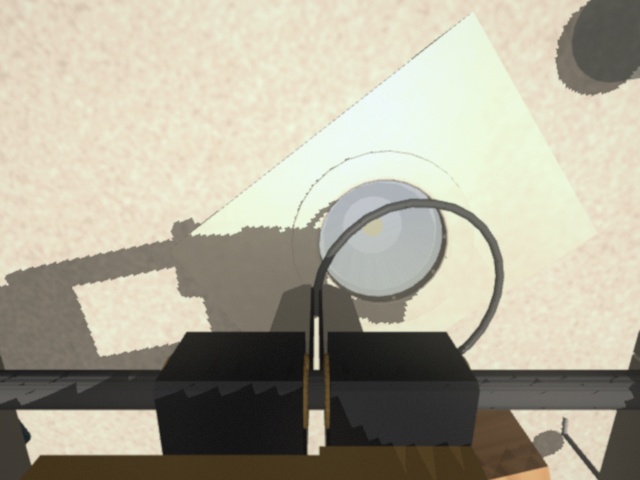

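The ring is out whole and held nearly level, with its far side about 15 mm low, seen at (320–500, 200–350). The light is empty. Next I lay the ring in the tray.

```bash
python3 - <<'E'
from h import *
X=[.4608,.3119]
bot.movep([*X,.17],[180,0,68]);bot.line_to([*X,.055],max_speed=.12);bot.dwell(.1);f0=F()
print(bot.get_tcp_pos(),bot.get_time_s())
z=.055
while z>.0172:
    z-=.0015;bot.line_to([*X,z],max_speed=.03);f=np.array(bot.get_ft_force())-f0
    if f[2]>5: break
print(z,f,bot.get_time_s())
bot.grip(.12);bot.dwell(.1)
bot.line_to([*X,.13],max_speed=.1);bot.dwell(.1)
s=snap('top','top12');P=cloud(s,np.array(s['T']))
s=snap('wrist','w12');P=cloud(s,camT(s,bot.get_tcp_pos(),bot.get_orientation()));g=cv2.cvtColor(s['image'],cv2.COLOR_BGR2GRAY)
m=(s['z_map']>0)&(P[...,2]<.05)&(np.hypot(P[...,0]-.5035,P[...,1]-.2947)<.075)
q=P[m];print('floor',np.median(q[:,2]),'pct',np.percentile(q[:,2],[1,5,90,97,99,100]).round(4))
h=q[q[:,2]>np.median(q[:,2])+.002];c,r=cv2.minEnclosingCircle(h[:,:2].astype(np.float32));print(c,r,len(h))
a=np.degrees(np.arctan2(h[:,1]-c[1],h[:,0]-c[0]))
for k in range(-180,180,45): 
    w=h[(a>=k)&(a<k+45),2]; print(k,len(w),np.median(w).round(4) if len(w) else '')
print(bot.get_time_s())
E
```

```text
[0.46139057 0.3121551  0.05587543] 55.1167
0.015999999999999966 [-0.01650395  0.0713634   0.75011335] 61.6167
floor 0.004584188816106782 pct [0.003  0.0034 0.0057 0.0082 0.0089 0.0172]
(0.4985097050666809, 0.29504328966140747) 0.07491268962621689 1698
-180 28 0.0077
-135 203 0.0081
-90 224 0.0081
-45 283 0.0081
0 305 0.0082
45 287 0.0082
90 249 0.008
135 119 0.0081
63.625
```

```bash
python3 -c "
from cell import bot
print(bot.finish_job())"
```

```text
the job is handed in; nothing more can be done
None
```

Job handed in at about 64 s: the ring came out whole and lies flat in the parts tray, and the pick was hung back in its slot before I gripped the ring; I don't have the verdict.

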